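# Tighten a slip-clutch gluing jig onto an offcut

### The job

Slide the wooden offcut gently along the channel of the small gluing jig until its end is fully home against the back stop. Then turn the jig's black thumb bar clockwise (seen from above) until its drag clutch first slips, stop there at once (well within an eighth of a turn of slipping), and let go, so that the offcut stays clamped; leave the tools round the jig alone.

Things in the scene. Friction and masses are not known exactly. Their poses are not given: they have to be found in the camera images.
- jig: Gluing jig fixed to the bench: plywood base 150x100x12 mm (x -90 to +60 mm), channel 46 mm wide between two wooden rails 10 mm high, grey steel bridge across it (34 mm long, 92 mm wide, top 86 mm above the bench) carrying a vertical screw press. Origin on the bench top below the press's axis; x runs along the channel from its open mouth to the back stop. Channel floor at z = 12 mm.
- jig_seat (a point): Middle of the back stop's face at the channel's end, 26 mm above the bench, 35 mm in +x from the jig's origin, x axis as the jig's. With the offcut fully home its end lies on this face, its centre 70 mm from this point.
- offcut_centre (a point): Centre (half-way up) of the loose wooden offcut, 140 mm long (own y), 42 wide (x), 28 thick (z), about 0.09 kg. It lies flat in the channel, under the bridge, 20 to 45 mm short of home; its outer end sticks out of the mouth, past the base. It slides with about 1 N; push its outer end gently, with less than 45 N.
- cap_grip (a point): Centre of the black upright thumb bar of the press: 46 mm long (own x), 12 thick (own y), 24 high; 130 mm above the bench. Below it a 16 mm stem, 16 mm long, and the cap's skirt. It turns about its own vertical axis and stays at this height; clockwise from above tightens. Grip it across its 12 mm from above; re-grip as often as needed. Free turning takes about 0.16 N m.
- cap_mark (a point): Pointer on the rim of the cap's skirt, 26 mm from the axis in the direction of the bar's own x, 99.5 mm above the bench; turns with the bar. Bar, clutch and ring turn as one until the clutch slips: once the press's foot bears on the offcut the moment climbs within some 0.15 to 0.5 rad to 0.42 N m, then the bar turns on at that steady moment while the ring stands still.
- ring_mark (a point): Index rib on the steel ring (48 mm) under the cap, 26 mm from the axis, 91.5 mm above the bench. It stands under the cap's pointer until the clutch slips, then lags by the angle slipped: at least 0.05 rad (3 deg) is needed, never over 0.7 rad (40 deg). The ring drives the foot down 3.5 mm per rad; the foot's start height is unknown: it meets the offcut after 0.4 to 2.2 rad.
- pliers: Pliers, 189 x 59 x 13 mm, lying on the bench; leave alone. Origin under the middle.
- tape_measure: Yellow tape measure, 37 x 88 x 64 mm, standing on the bench; leave alone. Origin under its middle.
- caliper: Caliper, 187 x 78 x 16 mm, lying on the bench; leave alone. Origin under its middle.
Mind the look-alikes: they are no part of the job. There is more than one size of the part that bears offcut_centre; the job needs the larger.

How it is judged (in metres and radians):
On the way, in this order (a step that is already met when the one before it is completed fails the run):
1. the offcut is fully home against the back stop (x of offcut_centre in the frame of jig above -0.038 m and z of offcut_centre in the frame of jig below 0.029 m and angle between the y axis of offcut_centre and the x axis of jig, either way round below 0.08 rad), for 0.2 s.
2. the clutch has slipped with the offcut clamped at home (all of step 1 and y of cap_mark in the frame of ring_mark below -0.0013 m), for 0.2 s.
At the end, for the whole second after the job is handed in: The offcut lies flat in the channel with its end within 3 mm of the back stop, is pressed by the jig (over 20 N), and the cap's pointer has slipped at least 3 degrees past the ring's rib (all of step 2 and contact force between jig and offcut above 20 N and linear speed of offcut below 0.01 m/s); the robot touches nothing.
It fails at once if the clutch slipped more than 0.7 rad (40 degrees) (y of cap_mark in the frame of ring_mark below -0.01675 m).
It fails at once if the offcut was pushed with more than 45 N (contact force between the fingers and offcut above 45 N).
It fails at once if the pliers was moved more than 20 mm (distance of pliers from where it was at the start of the episode above 0.02 m).
It fails at once if the tape_measure was moved more than 20 mm (distance of tape_measure from where it was at the start of the episode above 0.02 m).
It fails at once if the caliper was moved more than 20 mm (distance of caliper from where it was at the start of the episode above 0.02 m).
It also fails if it takes over 72 s, if anything falls off the work surface, if the arm or the gripper's body presses on something with over 40 N, if the wrist force passes 120 N, or if a joint passes its speed limit or range.

### The arm

A 7-joint arm with a two-finger parallel gripper is mounted at the origin on a cart in front of the work surface, level with it; the furniture and walls round the work are solid. World frame = base frame: x ahead of the robot, y to its left, z up, the work surface at z = 0. Lengths are in m, angles in degrees, forces in N, time in s.
With the tool pointing down it reaches from about 0.425 to 1.025 m from the base axis. Payload 9.4 kg.
Tool frame: the origin (TCP) lies where the fingers leave the gripper's body, on its centre line; the fingertips stand 84 mm ahead of it and the grasp point (between the pads) lies 65 mm ahead of it; z points along the fingers, y is the line along which they close (so a half turn about z gives the same grasp; the last joint's range is limited). The gripper opens to 93 mm and grips with 3 to 60 N. Pads are 15 mm wide; open, the fingers measure 128 mm over their backs; the gripper's body (75 mm by 188 mm) begins 65 mm behind the grasp point.
Start: joints at [70.663, 34.337, -0.143, 91.639, 0.103, 54.024, -4.572], TCP at [0.187, -0.7, 0.303] pointing down, gripper open.
Joint ranges: [-147.43, 147.43], [-19.82, 112.94], [-74.19, 73.91], [6.32, 146.72], [-59.91, 239.91], [6.04, 106.73], [-150.56, 150.56]. Speed limits (degrees/s): [127.2, 127.2, 172.46, 172.46, 180, 180, 180].

### API

Orientations are given as [roll, pitch, yaw] about the fixed x, y, z axes, in that order (R = Rz(yaw) Ry(pitch) Rx(roll)).
In Python, from station import manip, eyes, workorder gives the robot as it stands.
- The arm moves only by the tool step_arm, never from a script. Its argument "rows" is a list of rows, each a list of 3 entries, a list of its own where there are three numbers: the turn, a rotation vector about the tool's x, y, z in rad, then the shift along the tool's x, y, z in m, then the gripper's target within -1 to 1 (fully open at 1, half-way at 0, shut at -1). A call has exactly 5 rows; each row shifts and turns the commanded pose from where the row before left it, along the tool's axes as they then stand; what a row does not reach is not made up. A row lasts 1/8 s, in which the tool goes at most 62.5 mm and 10.7 degrees, less where a joint would pass 70% of its speed; a pose out of reach is approached as far as the arm can. A call with a gripper value outside its range is refused whole. The fingers move at their own pace and stop on an object; "force" is the grip in N (left out, the last holds). Time passes only in rows, so rows that do not move let the fingers close, or fill a call up. It gives the time, the measured TCP pose, the force, the opening and the grip force at its end, in the units of the state.
- manip.read_state(): the state, without advancing time (a new reading comes with each control period).
- eyes.capture(name): name is "side" or "top" or "wrist"; returns a dict with "image" (400x640x3 uint8, red, green, blue), "vertical_fov" (degrees; the focal length in pixels is half the picture's height over the tangent of half this angle, whatever the lens; pixels are square), "cx", "cy" (the principal point, pixels), "k1" (the pictures are not rectified: a ray, as slopes to the right and down, at radius r is drawn at 1 + k1 r^2 times it, then the intrinsics apply), "eye" and "orientation" of the camera in the world. Camera axes: x right, y down, z forward; pixel columns grow to the right and rows downward; lengths in m; the calibration is good to about 2 mm. A picture is of the moment at which its call begins. There is no depth.
- workorder.job_done(): hands the job in; it is judged then, once.
The state is a dict: "clock": time; "joints": joint angles; "joint_vel": joint speeds; "joint_efforts": joint torques, N m; "ee_pos": TCP position; "orientation": TCP orientation; "ft_force": force on the tool from outside, world axes, zero at the start; "ft_torque": the same for the moment, N m; "finger_gap": finger opening in m; "gripper_force": force on a finger pad.
Only numpy, scipy, OpenCV 4.12 (cv2) and the standard library are available. Lean on these libraries where they do the work, as an engineer would, in place of code of your own. Each camera call takes 0.05 s, during which the arm holds its last target. There are 200 camera calls.

## Working session

There is one attempt and no reset: what is moved stays moved. The work goes in short steps, Python scripts to look and compute and a tool call to move; the robot and the scene stay as the last step left them, time stands still between calls to the robot, and variables do not carry over. Pictures are saved under pics/ and viewed, at most 10 in all, crops included, and the job is handed in when it is done.

Besides the shell and the picture viewer there is one more tool, called after ">>>" as name(argument=value, ...) on one line, values as JSON. step_arm: Moves the arm, as the interface text tells. Its arguments: {"type":"object","properties":{"rows":{"type":"array"},"force":{"type":"number"}},"required":["rows"]}

```bash
mkdir -p pics; ls; python3 - <<'E'
from station import manip,eyes
import cv2,numpy as np
s=manip.read_state()
print({k:np.round(v,3).tolist() for k,v in s.items()})
for n in("top","side"):
    d=eyes.capture(n);im=d.pop("image")
    cv2.imwrite(f"pics/{n}0.png",im[:,:,::-1]);print(n,d)
E
```

```text
pics
{'clock': 0.0, 'joints': [70.664, 34.386, -0.146, 91.68, 0.102, 54.024, -4.572], 'joint_vel': [-0.013, 0.121, -0.066, -0.002, -0.072, 0.094, 0.026], 'joint_efforts': [-0.001, -76.508, 1.497, -25.236, -0.053, 0.017, 0.0], 'ee_pos': [0.187, -0.7, 0.302], 'orientation': [-179.91, 0.007, 14.944], 'ft_force': [0.062, -0.523, 0.624], 'ft_torque': [-0.011, -0.019, 0.042], 'gripper_force': 0.0, 'finger_gap': 0.093}
top {'vertical_fov': 53.704635862390106, 'cx': 312.4333646975065, 'cy': 202.8928496211812, 'k1': -0.010109304611471321, 'eye': array([ 0.36712757, -0.11211738,  1.15826689]), 'orientation': array([-171.87560907,   -0.46701   ,  -90.92840172])}
side {'vertical_fov': 49.613511657015266, 'cx': 320.7497751651098, 'cy': 203.78199965491805, 'k1': -0.06611691699295644, 'eye': array([0.098039  , 0.57882629, 0.73022985]), 'orientation': array([-126.79547082,   -1.04576928, -150.17194979])}
```

View pics/top0.png

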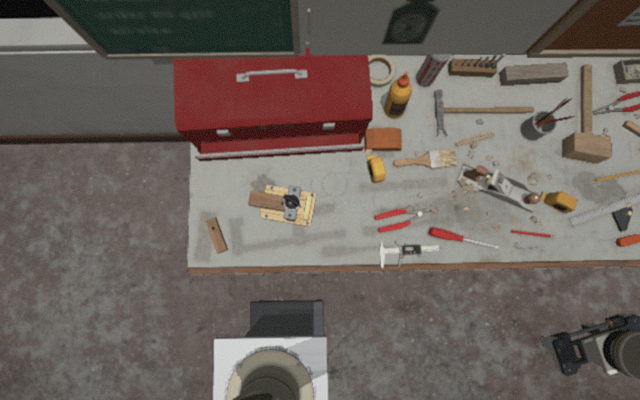

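View pics/side0.png

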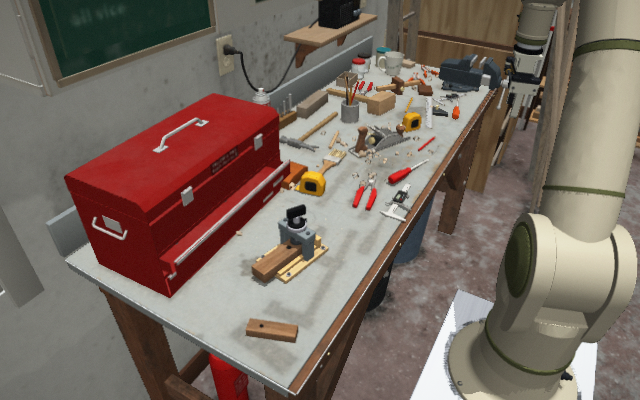

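The top view shows the jig at about (290,203), with its offcut sticking out to the left at (266,201). The side view shows the thumb bar at (296,214). Candidates for the offcut are the block in the jig at (266,201) and a small loose block at (217,235). I choose the one in the jig, since it is larger and lies in the channel. The other tools are the pliers (400,217), caliper (408,250), and tapes (376,168) and (560,201).

```bash
cat >h.py <<'E'
import numpy as np,cv2
from scipy.spatial.transform import Rotation as R
def ray(d,u,v):
    f=200/np.tan(np.radians(d["vertical_fov"]/2))
    p=np.array([(u-d["cx"])/f,(v-d["cy"])/f]);q=p.copy()
    for _ in range(10): q=p/(1+d["k1"]*(q@q))
    return R.from_euler("xyz",d["orientation"],degrees=True).apply([*q,1])
def plane(d,u,v,z):
    r=ray(d,u,v);e=np.asarray(d["eye"]);return e+r*(z-e[2])/r[2]
def proj(d,P):
    f=200/np.tan(np.radians(d["vertical_fov"]/2))
    c=R.from_euler("xyz",d["orientation"],degrees=True).inv().apply(np.asarray(P)-d["eye"]);q=c[:2]/c[2]
    q=q*(1+d["k1"]*(q@q));return q*f+[d["cx"],d["cy"]]
E
python3 - <<'E'
from h import *
from station import eyes
t=eyes.capture("top");s=eyes.capture("side")
a=cv2.resize(t["image"][175:265,195:325],None,fx=6,fy=6,interpolation=2)[:300*2]
b=cv2.resize(s["image"][190:290,235:345],None,fx=6,fy=6,interpolation=2)
cv2.imwrite("pics/c_top.png",a[:,:,::-1]);cv2.imwrite("pics/c_side.png",b[:,:,::-1])
for n,u,v,z in[("jig",291,203,.086),("off",266,201,.04),("small",217,235,.02),("pliers",400,218,0),("tape",376,168,.06),("box front",200,152,.05),("box r",365,145,.05)]:print(n,plane(t,u,v,z).round(3))
E
```

```text
jig [ 0.521 -0.065  0.086]
off [0.534 0.009 0.04 ]
small [0.44  0.152 0.02 ]
pliers [ 0.483 -0.382  0.   ]
tape [ 0.621 -0.306  0.06 ]
box front [0.678 0.198 0.05 ]
box r [ 0.692 -0.279  0.05 ]
```

View pics/c_top.png

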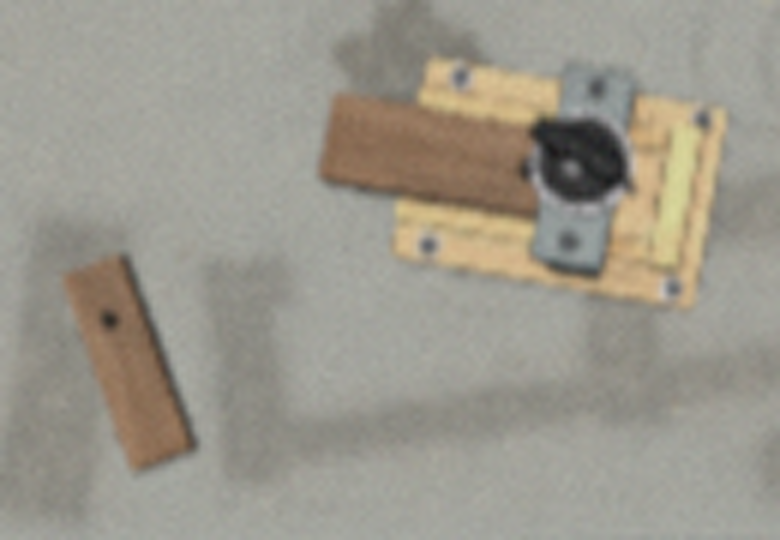

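View pics/c_side.png

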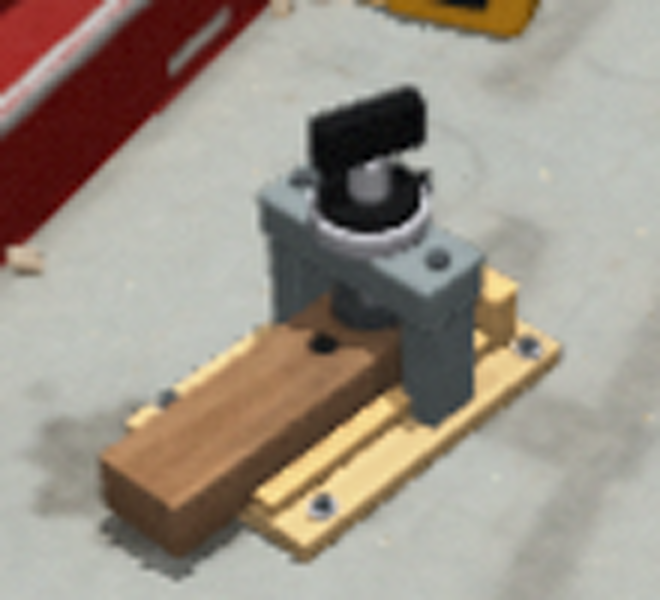

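The crops show the base corners at about (430,60), (727,105), (693,307) and (393,257) in the top crop, and the offcut's outer end at (337,93)-(322,180). In the side crop, the bar's top edge runs (312,120)-(415,90) and the pointer is at (425,180).

```bash
python3 - <<'E'
from h import *
from station import eyes
t=eyes.capture("top");s=eyes.capture("side")
T=lambda u,v,z:plane(t,195+u/6,175+v/6,z)
S=lambda u,v,z:plane(s,235+u/6,190+v/6,z)
c=np.array([T(430,60,.012),T(727,105,.012),T(693,307,.012),T(393,257,.012)])
print(c.round(4).tolist(),np.linalg.norm(np.diff(c,axis=0),axis=1))
ax=(c[1]+c[2]-c[0]-c[3])/2;ax/=np.linalg.norm(ax);print("ax",ax,np.degrees(np.arctan2(ax[1],ax[0])))
m=c.mean(0);O=m+ax*.015;print("origin",O)
e=np.array([T(337,93,.04),T(322,180,.04)]);print("off end",e.round(4).tolist(),((e-O)@ax))
e=np.array([S(104,458,.04),S(178,508,.04)]);print("off end side",e.round(4).tolist(),((e-O)@ax))
b=np.array([S(312,120,.142),S(415,90,.142)]);print("bar side",b.round(4).tolist(),b.mean(0),np.degrees(np.arctan2(*(b[1]-b[0])[[1,0]])))
p=S(425,180,.0995);print("ptr",p)
x=p[:2]-O[:2];print(np.linalg.norm(x),np.degrees(np.arctan2(x[1],x[0])))
b=np.array([T(537,130,.142),T(625,170,.142)]);print("bar top",b.round(4).tolist(),b.mean(0),np.degrees(np.arctan2(*(b[1]-b[0])[[1,0]])))
E
```

```text
[[0.5859, 0.0099, 0.012], [0.5613, -0.1356, 0.012], [0.4624, -0.1174, 0.012], [0.4889, 0.0279, 0.012]] [0.14758814 0.10062644 0.14765752]
ax [-0.17323201 -0.98488104  0.        ] -99.97578840175991
origin [ 0.52202298 -0.06856946  0.012     ]
off end [[0.5652, 0.0514, 0.04], [0.5233, 0.0583, 0.04]] [-0.12562041 -0.12514722]
off end side [[0.5609, 0.0529, 0.04], [0.5224, 0.0595, 0.04]] [-0.12636603 -0.12622592]
bar side [[0.5327, -0.0499, 0.142], [0.5097, -0.0855, 0.142]] [ 0.52119568 -0.06770245  0.142     ] -122.86004171826151
ptr [ 0.50591723 -0.08624469  0.0995    ]
0.02391252563799097 -132.33993519337588
bar top [[0.5295, -0.0503, 0.142], [0.5114, -0.0883, 0.142]] [ 0.52047011 -0.0692884   0.142     ] -115.48980634561062
```

>>> step_arm(rows=[[[0,0,0],[0.037,-0.0447,0],-1],[[0,0,0],[0.037,-0.0447,0],-1],[[0,0,0],[0.037,-0.0447,0],-1],[[0,0,0],[0.037,-0.0447,0],-1],[[0,0,0],[0.037,-0.0447,0],-1]], force=20)

```text
clock: 0.92
ee_pos: [0.3087, -0.4352, 0.3029]
orientation: [180.0, -0.0, 14.9]
ft_force: [0.9, 0.0, 0.1]
finger_gap: 0.047
gripper_force: 0.0
```

>>> step_arm(rows=[[[0,0,0],[0.037,-0.0447,0],-1],[[0,0,0],[0.037,-0.0447,0],-1],[[0,0,0],[0.037,-0.0447,0],-1],[[0,0,0],[0.037,-0.0447,0],-1],[[0,0,0],[0.037,-0.0447,0],-1]])

```text
clock: 1.55
ee_pos: [0.4298, -0.1715, 0.303]
orientation: [180.0, -0.0, 14.9]
ft_force: [1.6, -0.3, 0.7]
finger_gap: 0.0011
gripper_force: 0.0
```

>>> step_arm(rows=[[[0,0,0],[0.037,-0.0447,0],-1],[[0,0,0],[0.037,-0.0447,0],-1],[[0,0,0],[0.037,-0.0447,0],-1],[[0,0,0],[0.037,-0.0447,0],-1],[[0,0,0],[0.037,-0.0447,0],-1]])

```text
clock: 2.17
ee_pos: [0.5509, 0.0922, 0.3029]
orientation: [180.0, -0.0, 14.9]
ft_force: [1.1, 0.2, 1.6]
finger_gap: 0.0006
gripper_force: 0.0
```

```bash
python3 -c "
from station import manip
print(manip.read_state())"
```

```text
{'clock': 2.175, 'joints': array([ -9.52309133,  23.11545465,  -7.9618088 , 113.34008347,
         4.52561699,  43.80846815, -95.18426072]), 'joint_vel': array([-39.03878702,  16.40916686,  -1.04129684, -29.72908868,
         2.79738637,  13.36485979, -40.53337006]), 'joint_efforts': array([  3.46971542, -60.72040558,  -1.73982684, -18.78565907,
        -0.21469949,  -0.34308099,   1.10680819]), 'ee_pos': array([0.55093493, 0.09222803, 0.30289736]), 'orientation': array([ 1.79986862e+02, -2.54974310e-02,  1.49365197e+01]), 'ft_force': array([1.13716283, 0.18718666, 1.60082289]), 'ft_torque': array([-0.03774492, -0.05852906, -0.00789207]), 'gripper_force': 0.0, 'finger_gap': 0.0006151747587637061}
```

>>> step_arm(rows=[[[0,0,-0.1135],[0,0,0.01],-1],[[0,0,-0.1135],[0,0,0.01],-1],[[0,0,-0.1135],[0,0,0.01],-1],[[0,0,-0.1135],[0,0,0.01],-1],[[0,0,-0.1135],[0,0,0.01],-1]])

```text
clock: 2.8
ee_pos: [0.5503, 0.0905, 0.2525]
orientation: [180.0, -0.0, 47.7]
ft_force: [0.1, 0.4, 0.6]
finger_gap: 0.0002
gripper_force: 0.0
```

>>> step_arm(rows=[[[0,0,-0.1135],[0,0,0.01],-1],[[0,0,-0.1135],[0,0,0.01],-1],[[0,0,-0.1135],[0,0,0.01],-1],[[0,0,-0.1135],[0,0,0.01],-1],[[0,0,-0.1135],[0,0,0],-1]])

```text
clock: 3.42
ee_pos: [0.55, 0.0903, 0.212]
orientation: [-179.9, 0.0, 80.2]
ft_force: [0.3, -0.1, 0.9]
finger_gap: 0.0004
gripper_force: 0.0
```

```bash
python3 - <<'E'
from h import *
from station import eyes,manip
d=eyes.capture("wrist");cv2.imwrite("pics/w1.png",d["image"][:,:,::-1])
s=manip.read_state();print(s["ee_pos"],s["orientation"],s["joints"],d["eye"],d["orientation"])
for P in ([.5213,-.0685,.142],[.565,.0515,.04],[.5233,.058,.04]):print(proj(d,P))
E
```

```text
[0.55019939 0.09022794 0.21227162] [-1.79963044e+02  2.50428891e-02  8.04736626e+01] [  1.41318687  31.60396008 -23.75070309 117.35962101  21.47738977
  35.21612134 -46.48679047] [0.56063174 0.15512893 0.2918646 ] [ 1.66217735e+02  5.44040369e-02 -9.79387458e+00]
[321.69160244 450.28893721]
[345.48902604 240.8725513 ]
[301.6906947 241.5268507]
```

View pics/w1.png

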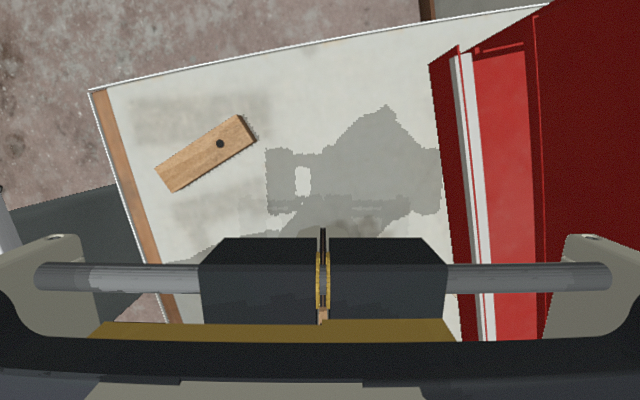

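The wrist view looks outward from the mouth: it shows the small look-alike at (207,153), the closed fingers at (322,270), and toolbox edge to the right. The space under the fingers is clear, so I descend and push.

>>> step_arm(rows=[[[0,0,0],[0,0,0.0212],-1],[[0,0,0],[0,0,0.0212],-1],[[0,0,0],[0,0,0.0212],-1],[[0,0,0],[0,0,0.0212],-1],[[0,0,0],[0,0,0.0212],-1]])

```text
clock: 4.1
ee_pos: [0.5505, 0.0904, 0.1062]
orientation: [180.0, -0.0, 79.9]
ft_force: [0.1, 0.5, 0.1]
finger_gap: 0.0005
gripper_force: 0.0
```

>>> step_arm(rows=[[[0,0,0],[-0.006,0,0],-1],[[0,0,0],[-0.006,0,0],-1],[[0,0,0],[-0.004,0,0],-1],[[0,0,0],[-0.003,0,0],-1],[[0,0,0],[-0.003,0,0],-1]])

```text
clock: 4.72
ee_pos: [0.5466, 0.0685, 0.1071]
orientation: [180.0, -0.0, 80.0]
ft_force: [-0.8, 0.9, -0.9]
finger_gap: 0.0004
gripper_force: 0.0
```

>>> step_arm(rows=[[[0,0,0],[-0.003,0,0],-1],[[0,0,0],[-0.003,0,0],-1],[[0,0,0],[-0.003,0,0],-1],[[0,0,0],[-0.003,0,0],-1],[[0,0,0],[-0.003,0,0],-1]])

```text
clock: 5.35
ee_pos: [0.5438, 0.0539, 0.1067]
orientation: [180.0, -0.0, 80.0]
ft_force: [-0.6, 1.2, 0.7]
finger_gap: 0.0004
gripper_force: 0.5
```

>>> step_arm(rows=[[[0,0,0],[-0.001,0,0],-1],[[0,0,0],[-0.001,0,0],-1],[[0,0,0],[-0.001,0,0],-1],[[0,0,0],[-0.001,0,0],-1],[[0,0,0],[-0.001,0,0],-1]])

```text
clock: 5.98
ee_pos: [0.5429, 0.049, 0.1067]
orientation: [-180.0, 0.0, 80.0]
ft_force: [-0.6, 0.6, 0.2]
finger_gap: 0.0005
gripper_force: 0.4
```

>>> step_arm(rows=[[[0,0,0],[-0.001,0,0],-1],[[0,0,0],[-0.001,0,0],-1],[[0,0,0],[-0.001,0,0],-1],[[0,0,0],[-0.001,0,0],-1],[[0,0,0],[-0.001,0,0],-1]])

```text
clock: 6.6
ee_pos: [0.5422, 0.0443, 0.1067]
orientation: [180.0, -0.0, 80.0]
ft_force: [0.5, 2.2, -0.1]
finger_gap: 0.0004
gripper_force: 1.3
```

>>> step_arm(rows=[[[0,0,0],[-0.0004,0,0],-1],[[0,0,0],[-0.0004,0,0],-1],[[0,0,0],[-0.0004,0,0],-1],[[0,0,0],[-0.0004,0,0],-1],[[0,0,0],[-0.0004,0,0],-1]])

```text
clock: 7.22
ee_pos: [0.5426, 0.044, 0.107]
orientation: [179.9, -0.2, 80.1]
ft_force: [1.1, 8.1, -0.3]
finger_gap: 0.0007
gripper_force: 4.1
```

>>> step_arm(rows=[[[0,0,0],[-0.0004,0,0],-1],[[0,0,0],[-0.0004,0,0],-1],[[0,0,0],[-0.0002,0,0],-1],[[0,0,0],[0,0,0],-1],[[0,0,0],[0,0,0],-1]])

```text
clock: 7.85
ee_pos: [0.5427, 0.0437, 0.1071]
orientation: [179.9, -0.2, 80.1]
ft_force: [2.6, 10.0, 0.0]
finger_gap: 0.0005
gripper_force: 4.9
```

```bash
python3 - <<'E'
from h import *
from station import eyes
t=eyes.capture("top")
O=np.array([.5213,-.0685,0]);ax=np.array([-.1732,-.9849,0])
hsv=cv2.cvtColor(t["image"],cv2.COLOR_RGB2HSV)
s=eyes.capture("side")
a=cv2.resize(t["image"][160:240,225:325],None,fx=6,fy=6,interpolation=2)
b=cv2.resize(s["image"][190:290,275:345],None,fx=6,fy=6,interpolation=2)[:480]
b=cv2.resize(s["image"][200:280,240:340],None,fx=6,fy=6,interpolation=2)
c=np.hstack([a,b]);c=cv2.resize(c,(800,320),interpolation=cv2.INTER_AREA)
cv2.imwrite("pics/ts2.png",c[:,:,::-1])
E
```

```text
(no output)
```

View pics/ts2.png

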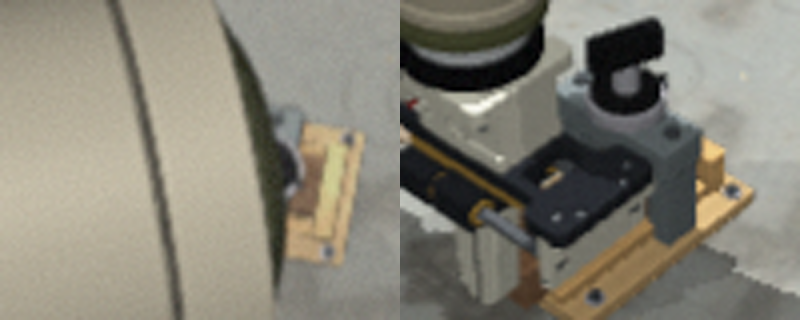

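The offcut's inner end now lies close to the stop at about (322,185), with the gripper behind it. I'll push slightly harder to confirm it is solid, then back off and measure.

>>> step_arm(rows=[[[0,0,0],[-0.0005,0,0],-1],[[0,0,0],[-0.0005,0,0],-1],[[0,0,0],[-0.0005,0,0],-1],[[0,0,0],[-0.0005,0,0],-1],[[0,0,0],[0,0,0],-1]])

```text
clock: 8.57
ee_pos: [0.5431, 0.0434, 0.1073]
orientation: [179.8, -0.4, 80.2]
ft_force: [2.8, 15.0, 0.1]
finger_gap: 0.0004
gripper_force: 7.3
```

>>> step_arm(rows=[[[0,0,0],[0.003,0,0],-1],[[0,0,0],[0.005,0,0],-1],[[0,0,0],[0.01,0,0],-1],[[0,0,0],[0.01,0,-0.03],-1],[[0,0,0],[0,0,-0.05],-1]])

```text
clock: 9.2
ee_pos: [0.5453, 0.0678, 0.1863]
orientation: [-179.8, 0.1, 80.1]
ft_force: [1.6, -0.8, 0.2]
finger_gap: 0.0007
gripper_force: 0.0
```

>>> step_arm(rows=[[[0,0,-0.18],[0,0,-0.03],1],[[0,0,-0.18],[0,0,-0.02],1],[[0,0,-0.18],[0,0,-0.02],1],[[0,0,-0.18],[0,0,0],1],[[0,0,-0.18],[0,0,0],1]])

```text
clock: 9.82
ee_pos: [0.5459, 0.0666, 0.257]
orientation: [-180.0, 0.0, 131.8]
ft_force: [0.4, 0.0, 0.6]
finger_gap: 0.0459
gripper_force: 0.0
```

```bash
python3 - <<'E'
from h import *
from station import eyes,manip
s=manip.read_state();print(s["ee_pos"],s["orientation"],s["joints"])
t=eyes.capture("top");s=eyes.capture("side")
a=cv2.resize(t["image"][175:235,245:325],None,fx=5,fy=5,interpolation=2)
b=cv2.resize(s["image"][210:280,245:325],None,fx=5,fy=5,interpolation=2)
c=np.hstack([np.vstack([a,0*a[:50]]),b])
cv2.imwrite("pics/ts3.png",c[:,:,::-1])
E
```

```text
[0.54594024 0.06664175 0.25696614] [-1.79970057e+02  3.63572357e-02  1.31849731e+02] [ 16.33993836  31.11186619 -42.06197205 115.50006103  29.72152164
  44.40141222  -1.69380773]
```

View pics/ts3.png

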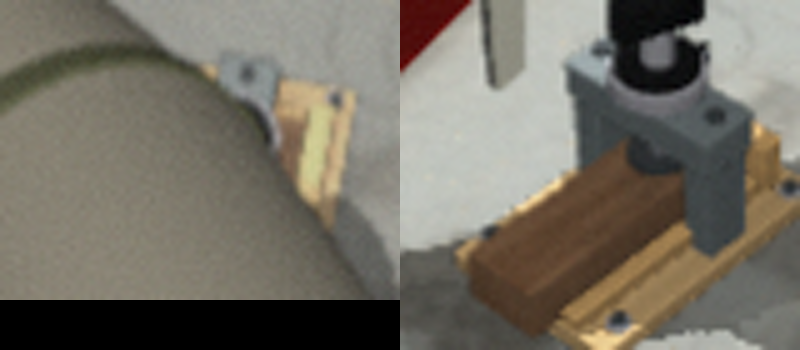

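The side crop shows the offcut's outer end corners at (70,258) and (135,293), and the inner end meets the yellow stop in the top crop. I'll check that numerically.

```bash
python3 - <<'E'
from h import *
from station import eyes,manip
s=eyes.capture("side")
O=np.array([.5213,-.0685,0]);ax=np.array([-.1732,-.9849,0]);ay=np.array([.9849,-.1732,0])
for u,v in((70,258),(135,293)):
    P=plane(s,245+u/5,210+v/5,.04);print(P,(P-O)@ax,(P-O)@ay)
E
```

```text
[0.55704887 0.03310359 0.04      ] -0.10626108066646736 0.017611325142993097
[0.51931217 0.03608486 0.04      ] -0.10266133694410412 -0.020071912824705197
```

>>> step_arm(rows=[[[0,0,-0.17],[0,0,0],1],[[0,0,-0.17],[0,0,0],1],[[0,0,-0.17],[0,0,0],1],[[0,0,-0.17],[0,0,0],1],[[0,0,-0.17],[0,0,0],1]])

```text
clock: 10.6
ee_pos: [0.5459, 0.0669, 0.2565]
orientation: [-180.0, -0.0, -179.7]
ft_force: [0.0, 0.6, -0.6]
finger_gap: 0.0931
gripper_force: 0.0
```

>>> step_arm(rows=[[[0,0,-0.17],[0,0,0],1],[[0,0,-0.17],[0,0,0],1],[[0,0,-0.17],[0,0,0],1],[[0,0,-0.17],[0,0,0],1],[[0,0,-0.17],[0,0,0],1]])

```text
clock: 11.22
ee_pos: [0.5459, 0.0669, 0.2564]
orientation: [180.0, -0.1, -131.0]
ft_force: [1.0, -1.0, -0.2]
finger_gap: 0.0932
gripper_force: 0.0
```

```bash
python3 - <<'E'
from station import manip
s=manip.read_state();print(s["ee_pos"],s["orientation"],s["joints"])
E
```

```text
[0.54588997 0.0668765  0.25636547] [ 1.79983709e+02 -7.19553198e-02 -1.30994570e+02] [ 29.96679586  41.45267208 -67.46298026 114.76204597  46.75659195
  57.08786745  77.87056498]
```

>>> step_arm(rows=[[[0,0,0],[0.0237,-0.014,0],1],[[0,0,0],[0.0237,-0.014,0],1],[[0,0,0],[0.0237,-0.014,0],1],[[0,0,0],[0.0237,-0.014,0],1],[[0,0,0],[0.0237,-0.014,0],1]])

```text
clock: 11.85
ee_pos: [0.5207, -0.0693, 0.2564]
orientation: [180.0, -0.1, -131.3]
ft_force: [0.6, 0.2, 1.0]
finger_gap: 0.0931
gripper_force: 0.0
```

```bash
python3 - <<'E'
from h import *
from station import eyes,manip
d=eyes.capture("wrist");cv2.imwrite("pics/w4.png",d["image"][:,:,::-1])
s=manip.read_state();print(s["ee_pos"],s["orientation"],s["joints"],d["eye"],d["orientation"])
print(proj(d,[.5213,-.0685,.142]))
E
```

```text
[ 0.51992306 -0.07300339  0.25556918] [ 179.96906809   -0.2543692  -131.50137427] [ 46.12008815  40.49975089 -68.775324   117.78268294  47.03532638
  56.02900534  90.53457591] [ 0.47699264 -0.11792877  0.33631527] [ 1.66338847e+02 -2.10004112e-02  1.38707895e+02]
[321.4529638  226.34859858]
```

View pics/w4.png

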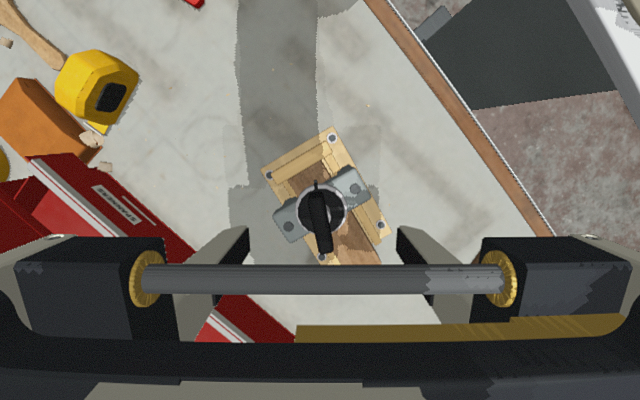

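The view shows the thumb bar at about (319,222) between the open fingers, its pointer at (316,184), and the tape at (97,88), well clear. I'll extract the bar's edges by row.

```bash
python3 - <<'E'
from h import *
from station import eyes,manip
d=eyes.capture("wrist")
g=d["image"].max(2).astype(int)
for v in range(176,260,3):
    r=np.where(g[v,290:350]<45)[0]+290
    print(v,(r.min(),r.max(),len(r)) if len(r) else None, g[v,300:340:2].tolist() if v%2==0 else "")
s=manip.read_state();print(s["ee_pos"],s["orientation"])
for u,v in((316,192),(321.5,253)):print(plane(d,u,v,.142))
a,b=plane(d,316,192,.142),plane(d,321.5,253,.142);print(np.linalg.norm(a-b),(a+b)/2,np.degrees(np.arctan2(*(a-b)[[1,0]])))
p=plane(d,316,184,.0995);print("ptr",p,np.linalg.norm(p[:2]-[.521,-.068]),np.degrees(np.arctan2(p[1]+.068,p[0]-.521)))
E
```

```text
176 None [140, 108, 118, 127, 121, 116, 119, 127, 118, 126, 118, 120, 176, 170, 164, 149, 208, 170, 200, 150]
179 None 
182 None [116, 109, 119, 112, 108, 119, 115, 118, 126, 121, 116, 127, 127, 122, 111, 125, 75, 74, 77, 118]
185 None 
188 (np.int64(316), np.int64(318), 3) [120, 121, 115, 114, 119, 116, 112, 114, 32, 31, 95, 92, 94, 97, 92, 98, 112, 178, 184, 189]
191 (np.int64(317), np.int64(318), 2) 
194 (np.int64(317), np.int64(328), 12) [128, 123, 113, 101, 151, 159, 158, 133, 75, 29, 29, 36, 34, 38, 34, 96, 130, 153, 188, 186]
197 (np.int64(310), np.int64(335), 26) 
200 (np.int64(307), np.int64(339), 33) [116, 150, 154, 95, 27, 36, 17, 25, 16, 29, 21, 22, 20, 32, 34, 37, 37, 36, 28, 19]
203 (np.int64(304), np.int64(341), 38) 
206 (np.int64(303), np.int64(343), 41) [156, 107, 30, 34, 30, 26, 30, 27, 34, 36, 35, 38, 29, 16, 32, 40, 28, 29, 30, 38]
209 (np.int64(302), np.int64(336), 32) 
212 (np.int64(301), np.int64(345), 41) [64, 31, 31, 34, 40, 30, 29, 34, 30, 31, 33, 35, 34, 20, 55, 92, 30, 35, 34, 41]
215 (np.int64(301), np.int64(345), 41) 
218 (np.int64(301), np.int64(345), 4
[... 758 characters left out ...]
p.int64(319), np.int64(334), 16) 
248 (np.int64(320), np.int64(334), 15) [143, 144, 141, 144, 137, 179, 186, 185, 182, 189, 30, 33, 38, 34, 38, 38, 32, 18, 139, 167]
251 (np.int64(321), np.int64(334), 14) 
254 (np.int64(321), np.int64(335), 15) [143, 142, 142, 141, 137, 127, 122, 183, 186, 188, 125, 24, 34, 43, 39, 38, 39, 26, 113, 184]
257 (np.int64(322), np.int64(330), 9) 
[ 0.52028621 -0.07133681  0.25579955] [ 1.79957561e+02 -1.77989353e-01 -1.31504556e+02]
[ 0.50608462 -0.09441648  0.142     ]
[ 0.53401822 -0.05700321  0.142     ]
0.046690878713044885 [ 0.52005142 -0.07570985  0.142     ] -126.7458605144087
ptr [ 0.50796371 -0.09373446  0.0995    ] 0.028848003835518176 -116.865386828316
```

```bash
python3 - <<'E'
from h import *
from station import eyes,manip
d=eyes.capture("wrist")
g=d["image"].max(2)
m=(g<48).astype(np.uint8)
for v in range(238,256,4):
    r=np.where(m[v,310:345])[0]+310; print(v,r.min(),r.max())
s=manip.read_state();print(s["ee_pos"],s["orientation"],s["joint_vel"].round(1))
w=[(v,(lambda r:(r.min()+r.max())/2)(np.where(m[v,310:345])[0]+310)) for v in range(238,255)]
k=np.polyfit(*zip(*w),1);U=lambda v:np.polyval(k,v);print(k)
for vn in(256,257):
  b=plane(d,U(vn),vn,.142)
  for vf in(195,198):
    a=plane(d,U(vf),vf,.142);print(np.linalg.norm(a-b),(a+b)/2,np.degrees(np.arctan2(*(a-b)[[1,0]])))
cols=[g[v,316:319].min() for v in range(178,196)];print(cols)
p=plane(d,317,188,.0995);print("ptr",p,np.degrees(np.arctan2(p[1]+.069,p[0]-.521)))
E
```

```text
238 317 332
242 318 333
246 319 333
250 320 334
254 321 332
[ 0.52069027 -0.06958587  0.25622604] [ 1.79961161e+02 -7.69462463e-02 -1.31387757e+02] [-1.8 -0.1 -1.6 -0.3 -0.1 -0.5 -0.1]
[1.38480392e-01 2.91816176e+02]
0.047272127110443596 [ 0.51970391 -0.07001459  0.142     ] -123.95225244227012
0.045066690077801466 [ 0.5203197  -0.06909983  0.142     ] -123.9524940230946
0.048093632595206645 [ 0.51993334 -0.06967389  0.142     ] -123.95233812927134
0.04588819556285776 [ 0.52054913 -0.06875913  0.142     ] -123.95257950344819
[np.uint8(111), np.uint8(112), np.uint8(115), np.uint8(112), np.uint8(76), np.uint8(65), np.uint8(61), np.uint8(39), np.uint8(26), np.uint8(29), np.uint8(31), np.uint8(30), np.uint8(26), np.uint8(25), np.uint8(30), np.uint8(33), np.uint8(24), np.uint8(16)]
ptr [ 0.51014265 -0.08866827  0.0995    ] -118.89974116557978
```

>>> step_arm(rows=[[[0,0,-0.05],[0,0,0],1],[[0,0,-0.05],[0,0,0.01],1],[[0,0,-0.05],[0,0,0.02],1],[[0,0,0],[0,0,0.02],1],[[0,0,0],[0,0,0.01],1]])

```text
clock: 12.62
ee_pos: [0.5207, -0.0677, 0.1953]
orientation: [179.9, -0.0, -122.4]
ft_force: [0.6, -0.0, 0.2]
finger_gap: 0.093
gripper_force: 0.0
```

>>> step_arm(rows=[[[0,0,0],[0,0,0],0],[[0,0,0],[0,0,0],-0.4],[[0,0,0],[0,0,0],-1],[[0,0,0],[0,0,0],-1],[[0,0,0],[0,0,0],-1]], force=15)

```text
clock: 13.25
ee_pos: [0.5211, -0.0686, 0.1969]
orientation: [-180.0, 0.0, -122.5]
ft_force: [-0.1, 0.2, 0.3]
finger_gap: 0.0479
gripper_force: 0.0
```

>>> step_arm(rows=[[[0,0,0],[0,0,0],-1],[[0,0,0],[0,0,0],-1],[[0,0,0],[0,0,0],-1],[[0,0,0],[0,0,0],-1],[[0,0,0],[0,0,0],-1]], force=55)

```text
clock: 13.88
ee_pos: [0.5222, -0.0692, 0.1968]
orientation: [-179.9, 0.0, -122.5]
ft_force: [5.1, -3.4, -2.4]
finger_gap: 0.014
gripper_force: 55.0
```

```bash
cat >st.py <<'E'
from station import manip
s=manip.read_state()
for k in("clock","ee_pos","orientation","joints","ft_force","ft_torque","finger_gap","gripper_force"):print(k,s[k] if isinstance(s[k],float) else s[k].round(3))
E
python3 st.py
```

```text
clock 13.875
ee_pos [ 0.522 -0.069  0.197]
orientation [-1.79875e+02  1.90000e-02 -1.22504e+02]
joints [ 43.209  45.378 -65.82  120.517  55.013  52.542  92.388]
ft_force [ 5.099 -3.4   -2.394]
ft_torque [-0.577 -1.145  0.033]
finger_gap 0.013953625684169928
gripper_force 54.990307688713074
```

>>> step_arm(rows=[[[0,0,0],[0,-0.001,0],-1],[[0,0,0.03],[0,0,0],-1],[[0,0,0.03],[0,0,0],-1],[[0,0,0.03],[0,0,0],-1],[[0,0,0.03],[0,0,0],-1]], force=60)

```text
clock: 14.5
ee_pos: [0.5222, -0.0692, 0.1968]
orientation: [-180.0, 0.0, -129.5]
ft_force: [4.0, -3.7, -1.6]
finger_gap: 0.0137
gripper_force: 60.0
```

```bash
python3 st.py
```

```text
clock 14.5
ee_pos [ 0.522 -0.069  0.197]
orientation [-1.79953e+02  8.00000e-03 -1.29464e+02]
joints [ 42.56   44.573 -64.344 120.51   54.07   51.427  86.406]
ft_force [ 4.006 -3.663 -1.628]
ft_torque [-0.612 -1.051  0.096]
finger_gap 0.0136945200610401
gripper_force 59.98916566371918
```

>>> step_arm(rows=[[[0,0,0.04],[0,0,0],-1],[[0,0,0.04],[0,0,0],-1],[[0,0,0.04],[0,0,0],-1],[[0,0,0.04],[0,0,0],-1],[[0,0,0.04],[0,0,0],-1]])

```text
clock: 15.12
ee_pos: [0.5221, -0.0691, 0.1968]
orientation: [-180.0, 0.0, -140.9]
ft_force: [4.1, -2.4, -0.7]
finger_gap: 0.0137
gripper_force: 60.0
```

```bash
python3 st.py; python3 - <<'E'
from h import *
from station import eyes
s=eyes.capture("side");w=eyes.capture("wrist")
b=cv2.resize(s["image"][190:260,250:330],None,fx=5,fy=5,interpolation=2)
a=cv2.resize(w["image"][175:275,260:374],(400,350),interpolation=2)
cv2.imwrite("pics/g5.png",np.hstack([a,b])[:,:,::-1])
E
```

```text
clock 15.125
ee_pos [ 0.522 -0.069  0.197]
orientation [-1.79978e+02  1.80000e-02 -1.40943e+02]
joints [ 41.387  43.221 -61.829 120.579  52.554  49.517  76.487]
ft_force [ 4.117 -2.411 -0.735]
ft_torque [-0.538 -1.065  0.159]
finger_gap 0.013714409247681476
gripper_force 59.98978078365326
```

View pics/g5.png

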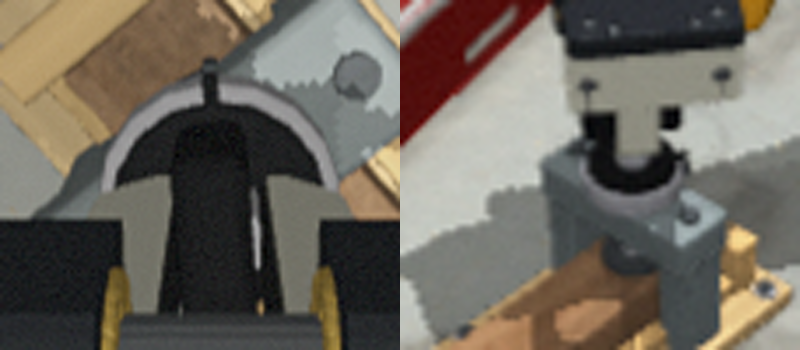

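The wrist crop shows the bar squarely in the grip, with the pointer at (209,75) straight over the ring's rib at (209,63), so nothing has slipped. The torque of 0.16 N m matches free turning.

>>> step_arm(rows=[[[0,0,0.05],[0,0,0],-1],[[0,0,0.05],[0,0,0],-1],[[0,0,0.05],[0,0,0],-1],[[0,0,0.05],[0,0,0],-1],[[0,0,0.05],[0,0,0],-1]])

```text
clock: 15.85
ee_pos: [0.5219, -0.0689, 0.1968]
orientation: [180.0, 0.0, -155.3]
ft_force: [3.6, -1.9, -1.3]
finger_gap: 0.0136
gripper_force: 60.0
```

```bash
python3 st.py | grep -E "ori|torque|joints"
```

```text
orientation [ 1.79991e+02  2.00000e-02 -1.55276e+02]
joints [ 39.766  41.593 -58.56  120.679  50.521  47.182  64.24 ]
ft_torque [-0.327 -0.922  0.212]
```

>>> step_arm(rows=[[[0,0,0.03],[0,0,0],-1],[[0,0,0.03],[0,0,0],-1],[[0,0,0.03],[0,0,0],-1],[[0,0,0.03],[0,0,0],-1],[[0,0,0.03],[0,0,0],-1]])

```text
clock: 16.48
ee_pos: [0.5219, -0.0688, 0.1968]
orientation: [180.0, 0.0, -163.8]
ft_force: [3.1, -0.4, 0.0]
finger_gap: 0.0132
gripper_force: 60.0
```

```bash
python3 st.py | grep -E "ori|torque|joints"
```

```text
orientation [ 1.79976e+02  1.50000e-02 -1.63816e+02]
joints [ 38.719  40.661 -56.546 120.736  49.233  45.832  57.024]
ft_torque [ 0.137 -0.94   0.137]
```

Still free (0.14). Continuing.

>>> step_arm(rows=[[[0,0,0.05],[0,0,0],-1],[[0,0,0.05],[0,0,0],-1],[[0,0,0.05],[0,0,0],-1],[[0,0,0.05],[0,0,0],-1],[[0,0,0.05],[0,0,0],-1]])

```text
clock: 17.1
ee_pos: [0.5219, -0.0685, 0.1968]
orientation: [180.0, 0.0, -178.1]
ft_force: [3.1, 0.8, 0.9]
finger_gap: 0.0136
gripper_force: 60.1
```

```bash
python3 st.py | grep -E "ori|torque|joints"
```

```text
orientation [ 1.79955e+02  1.80000e-02 -1.78130e+02]
joints [ 36.813  39.158 -53.066 120.849  46.945  43.622  45.041]
ft_torque [ 0.335 -0.835  0.356]
```

>>> step_arm(rows=[[[0,0,0.02],[0,0,0],-1],[[0,0,0.02],[0,0,0],-1],[[0,0,0.02],[0,0,0],-1],[[0,0,0.02],[0,0,0],-1],[[0,0,0],[0,0,0],-1]])

```text
clock: 17.73
ee_pos: [0.5219, -0.0685, 0.1968]
orientation: [180.0, 0.0, 177.4]
ft_force: [2.6, 4.3, 0.3]
finger_gap: 0.0132
gripper_force: 60.1
```

```bash
cat >slip.py <<'E'
from h import *
from station import eyes
import sys
w=eyes.capture("wrist")
b=cv2.resize(w["image"][180:220,270:370],(800,320),interpolation=2)
cv2.imwrite(sys.argv[1],b[:,:,::-1])
g=w["image"].max(2)
for v in range(188,206): print(v,''.join('#' if x<60 else ('+' if x<110 else '.') for x in g[v,285:355]))
E
python3 st.py | grep -E "ori|torque|joints"; python3 slip.py pics/s1.png
```

```text
orientation [1.79954e+02 9.00000e-03 1.77375e+02]
joints [ 36.185  38.707 -51.939 120.878  46.182  42.958  41.334]
ft_torque [ 1.155 -0.78   0.367]
188 +..................+...............................................+++
189 +..................+...............................................+++
190 +..................+...............................................+++
191 +..................+..........+....................................+++
192 +..................+........++++...................................+..
193 +..............++..+.......+###+......................................
194 ..............++...+.......++#+#+.....................................
195 ...................+.......++++#++................................+...
196 ..................++.......++++###+...............................+...
197 ..................++.......++++####++++++++++.....................+...
198 ..................++......+++++#####++++....++++..................+...
199 .....+............+.....++++++.#####..........++++++..............+...
200 ..................+++++++++....+####.............+++++...........+....
201 ..................+++++++......+####................+++++........+....
202 ..................+++++........+####...................+++.......+....
203 ................++++...........+####+....................+++....++....
204 ...............+++.............+#####++++................+++....+.....
205 ...........+..+++.............++##############+...........+++...+.....
```

>>> step_arm(rows=[[[0,0,0.02],[0,0,0],-1],[[0,0,0.02],[0,0,0],-1],[[0,0,0.02],[0,0,0],-1],[[0,0,0.02],[0,0,0],-1],[[0,0,0],[0,0,0],-1]])

```text
clock: 18.4
ee_pos: [0.522, -0.0684, 0.1968]
orientation: [179.9, 0.0, 172.8]
ft_force: [2.6, 4.5, 0.2]
finger_gap: 0.0136
gripper_force: 60.1
```

```bash
python3 st.py | grep -E "ori|torque|joints"; python3 slip.py pics/s2.png
```

```text
orientation [1.79943e+02 1.00000e-02 1.72797e+02]
joints [ 35.526  38.257 -50.79  120.914  45.391  42.282  37.562]
ft_torque [ 1.267 -0.791  0.373]
188 .........+......+...............................................++++++
189 ................+...............................................++++++
190 ................+.....................................................
191 ................+.....................................................
192 ................+..........+..........................................
193 ................+........++#+.........................................
194 ................+.......+####+.................................+......
195 ..............+.++......++++#+..+++............................+......
196 ................+.......++++++.+##++++.........................+++....
197 ................+........++++#+#####++++++++...................++.....
198 ................+........++++#+#####+.....+++++++..............+......
199 ................+.......+++++++#####.........+++++++.........+++......
200 ................+.....+++++....+###+..............++++.......+++......
201 ................+.+.+++++......+####.................++......+++......
202 ................+++++++........+####...................+++....+.......
203 ................+++++...........####+...................+++...+.......
204 ...............++++.............#####++++.................+++.+.......
205 ...............++.............++###############+...........++++.......
```

View pics/s2.png

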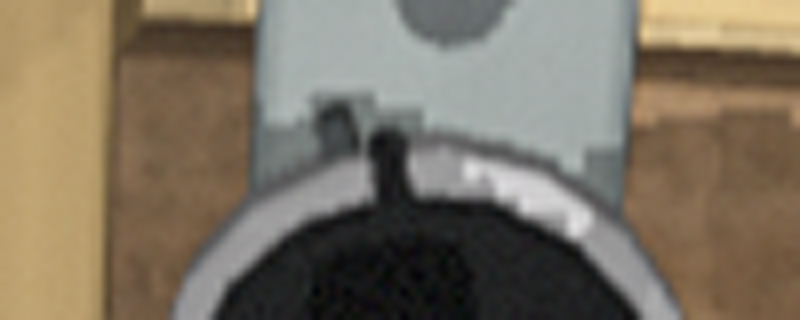

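The clutch has slipped: the rib at (340,120) now lags the pointer at (388,155) by about 6 px, roughly 9–10°, and the torque is steady. I stop here and let go.

>>> step_arm(rows=[[[0,0,0],[0,0,0],-0.5],[[0,0,0],[0,0,0],0],[[0,0,0],[0,0,0],0.3],[[0,0,0],[0,0,0],0.3],[[0,0,0],[0,0,0],0.3]], force=20)

```text
clock: 19.08
ee_pos: [0.5218, -0.0692, 0.1967]
orientation: [-180.0, -0.0, 172.8]
ft_force: [0.5, 0.4, 0.9]
finger_gap: 0.0576
gripper_force: 0.0
```

```bash
python3 st.py | grep -E "ori|torque|gap|grip"; python3 slip.py pics/s3.png
```

```text
orientation [-1.79984e+02 -1.50000e-02  1.72784e+02]
ft_torque [ 0.042 -0.174 -0.02 ]
finger_gap 0.057634273899198604
gripper_force 0.0
188 +..........+.....................................................+++++
189 +................................................................+++++
190 +................................................................+....
191 +................+....................................................
192 +................+....................................................
193 .................++...................................................
194 .................++......+............................................
195 .................++...++#+............................................
196 .................++..+####...+++......................................
197 .................++..++++#+.+##++++++++++++.....................+.....
198 .................++..+++++#+####+++++++..+++++++++..............+.....
199 .................++...++++######+.............++++++............+.....
200 .................+....++++++####+...................++..........+.....
201 .................+....+++...+####....................+++........+.....
202 .................+..++++....+####......................+++......+.....
203 .................+++++.......####+.......................++.....+.....
204 .................++++........#####......+++++..............++...+.....
205 +...............+++..........#################+.............++........
```

>>> step_arm(rows=[[[0,0,0],[0,0,-0.01],0.3],[[0,0,0],[0,0,-0.02],0.3],[[0,0,0],[0,0,-0.03],0.3],[[0,0,0],[0,0,-0.03],0.3],[[0,0,0],[0,0,0],0.3]])

```text
clock: 19.75
ee_pos: [0.5227, -0.0688, 0.289]
orientation: [-180.0, 0.2, 172.8]
ft_force: [-0.1, 0.5, -0.2]
finger_gap: 0.0606
gripper_force: 0.0
```

```bash
python3 -c "
from station import workorder
print(workorder.job_done())"
```

```text
the job is handed in; nothing more can be done
None
```

I slid the offcut home against the back stop, tightened the thumb bar until the clutch slipped about 9–10°, let go, and handed the job in at about 20 s; handing in gave no verdict, and I did not measure the clamping force.

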